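Unlock the desk power box and open its panel

TASK

Unlock the larger of the two grey steel boxes on the desk, the power box with the bar handle: turn the key in its top panel a quarter turn clockwise, as far as it goes, then swing the panel up until it stands about upright, and let go. Leave the key turned, and do not touch the small cash box, which has a key of its own.

Things in the scene. Friction and masses are not known exactly. Their poses are not given: they have to be found in the camera images.
- power_box: Low grey steel box fixed to the desk, the larger of the two grey boxes: 160 (x) by 260 (y) mm, 70 high to its panel's top face. Origin: centre of its underside. x points from its front edge to its hinge edge, y left along the hinge, z up. Its whole top is a hinged 4 mm panel; hinge axis parallel to y at x = 80, z = 66 mm. The key stands at x = -50, y = 70 mm, its head at z = 85 to 115 mm.
- key (a joint): Turn of the power box's key, rad: 0 locked, head along the box's x; grows clockwise seen from above to a stop at 1.57, head along y. Starts at 0 to 0.2. The black head is an upright flat tab 34 mm wide, 10 thick, 30 high, 15 mm clear of the panel. Friction about 0.06 N m, no spring: stays where left. The latch holds the panel shut below about 1.2.
- panel (a joint): Opening angle of the power box's panel about its hinge, rad: 0 shut, 1.57 upright, stop at 1.9. Stiff hinge: about 5 N up at the handle moves it, and it stays where it is left.
- bar (a point): Middle of the panel's handle: a round 10 mm steel bar, 90 mm long, parallel to the hinge, on end posts; 42 mm above the panel (37 clear), in the box's frame at (-55, -55, 112) mm when shut. It turns between gripping fingers, so these can point down through the whole swing. With the panel upright the bar is on its far side: open the fingers to a gap of 30 mm at most there and leave upwards.
- cash_box: Small grey steel cash box, 110 (x) by 150 (y) mm, 60 high, fixed to the desk, a smaller key standing in its lid up to 94 mm above the desk, a block of notes on it, no bar handle. Origin: centre of its underside. Not to be touched. It may be on either side of the power box.

How it is judged:
By the outcome, as a careful person would: the job done as asked, in the order asked, and still so for the second after the job is handed in, with the robot touching nothing.
It also fails if it takes over 54 s, if anything falls off the work surface, if the arm or the gripper's body presses on something with over 40 N, if the wrist force passes 120 N, or if a joint passes its speed limit or range.

ROBOT

A 6-joint arm with a two-finger parallel gripper is mounted at the origin on the work surface. World frame = base frame: x ahead of the robot, y to its left, z up, the work surface at z = 0. Lengths are in m, angles in rad, forces in N, time in s.
With the tool pointing down it reaches from about 0.325 to 0.9 m from the base axis. Payload 6.1 kg.
Tool frame: the origin (TCP) lies between the finger pads; the fingertips stand 22 mm ahead of it and the grasp point (between the pads) lies 3 mm ahead of it; z points along the fingers, y is the line along which they close (so a half turn about z gives the same grasp; the last joint's range is limited). The gripper opens to 87 mm and grips with 3 to 60 N. Pads are 19 mm wide; open, the fingers measure 117 mm over their backs; the gripper's body (75 mm by 190 mm) begins 51 mm behind the grasp point.
Start: joints at [0.994, 0.22, 1.526, -0, 1.395, -0.126], TCP at [0.272, 0.563, 0.245] pointing down, gripper open.
Joint ranges: [-2.98, 2.98], [-0.91, 2.08], [0.09, 2.57], [-1.24, 4.39], [0.2, 2.65], [-2.68, 2.68]. Speed limits (rad/s): [2.57, 2.57, 3.01, 3.14, 3.14, 3.14].

INTERFACE

Orientations are given as a 3x3 rotation matrix whose columns are the frame's x, y, z axes.
In Python, from workcell import telemetry, grab_frame, workorder gives the robot as it stands.
- The arm moves only by the shell command python3 -m jog 'ROWS' [FORCE]. ROWS is JSON, one flat list of numbers, 7 for each row, row after row: the shift along the world's x, y, z in units of 30 mm (1.0 is 30 mm), then the turn, a rotation vector about the world's x, y, z in units of 8 degrees (1.0 is 8 degrees), then the gripper's target within -1 to 1 (fully open at 1, half-way at 0, shut at -1). In form: [x, y, z, rx, ry, rz, claw, x, y, z, rx, ry, rz, claw, ...]. A call has 1 to 5 rows; each row shifts and turns the commanded pose from where the row before left it; what a row does not reach is not made up. A row lasts 1/10 s, in which the tool goes at most 50 mm and 8.59 degrees, less where a joint would pass 70% of its speed; a pose out of reach is approached as far as the arm can. A call is refused whole if a number of a shift passes 1 or a number of a turn 1, either way. A call with a gripper value outside its range is refused whole. The fingers move at their own pace and stop on an object; FORCE is the grip in N (left out, the last holds). Time passes only in rows, so rows that do not move let the fingers close. It gives the time, the measured TCP pose, the force, the opening and the grip force at its end, in the units of the state.
- telemetry.sense(): the state, without advancing time (a new reading comes with each control period).
- grab_frame(name): name is "side" or "top"; returns a dict with "color" (400x640x3 uint8, red, green, blue), "fx", "fy", "cx", "cy" (pixels), "R" (3x3) and "t" (3): a world point X has camera coordinates R X + t. Camera axes: x right, y down, z forward; pixel columns grow to the right and rows downward; lengths in m; the calibration is good to about 2 mm. A picture is of the moment at which its call begins. There is no depth.
- workorder.sign_off(): hands the job in; it is judged then, once.
The state is a dict: "t": time; "joint_positions": joint angles; "qvel": joint speeds; "effort": joint torques, N m; "eef_pos": TCP position; "ee_rot": TCP orientation; "wrist_force": force on the tool from outside, world axes, zero at the start; "moment": the same for the moment, N m; "opening": finger opening in m; "grasp_force": force on a finger pad.
Only numpy, scipy, OpenCV 4.12 (cv2) and the standard library are available. Lean on these libraries where they do the work, as an engineer would, in place of code of your own. Each camera call takes 0.05 s, during which the arm holds its last target. There are 200 camera calls.

## Working session

There is one attempt and no reset: what is moved stays moved. The work goes in short steps, Python scripts to look and compute and a shell command to move; the robot and the scene stay as the last step left them, time stands still between calls to the robot, and variables do not carry over. Pictures are saved under pics/ and viewed, at most 10 in all, crops included, and the job is handed in when it is done.

```bash
ls; mkdir -p pics; python3 - <<'E'
from workcell import telemetry, grab_frame
import cv2, pickle
s=telemetry.sense(); print(s['t'],s['eef_pos'],s['ee_rot'],s['opening'])
d={}
for n in('side','top'):
    f=grab_frame(n); d[n]=f; cv2.imwrite(f'pics/{n}0.png',f['color'][:,:,::-1]); print(n,f['fx'],f['cx'],f['cy'],f['R'],f['t'])
pickle.dump(d,open('f0.pkl','wb'))
E
```

```text
pics
0.0 [0.27197584 0.56207849 0.24342431] [[-9.00111726e-01  4.35657749e-01 -1.09862172e-03]
 [ 4.35659043e-01  9.00110302e-01 -1.62526724e-03]
 [ 2.80820462e-04 -1.94154659e-03 -9.99998076e-01]] 0.08678203505330657
side 396.37556791309567 317.30438969470475 204.39468221232366 [[-0.95396282  0.29950541  0.01585711]
 [ 0.1623938   0.56024891 -0.8122496 ]
 [-0.25215707 -0.77228082 -0.58309445]] [ 0.50714507 -0.02793733  1.09208189]
top 437.7106666506487 313.8011722196216 204.03004972318013 [[-0.02824843 -0.9993774   0.02113879]
 [-0.97999054  0.02351976 -0.19764959]
 [ 0.19702936 -0.02629911 -0.98004479]] [6.04694889e-04 5.33162903e-01 7.81394992e-01]
```

View pics/side0.png

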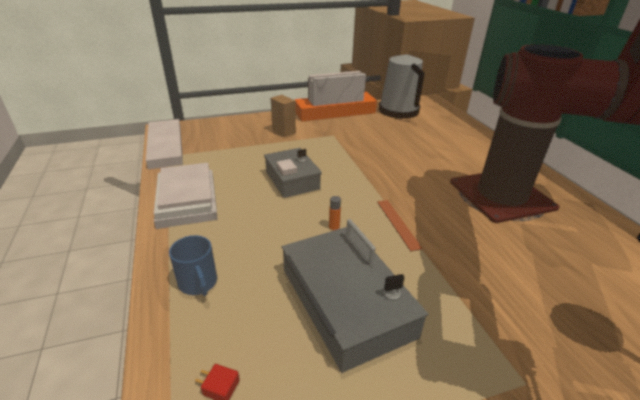

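View pics/top0.png

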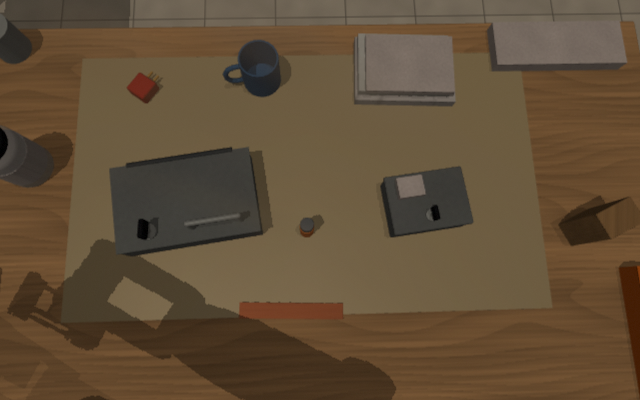

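The side view shows the power box with its key near (395,283) and its bar near (359,242). In the top view the key is near (145,229), the bar runs from (186,223) to (239,216), and the cash box is to the right at (428,202). Next I'll enlarge both.

```bash
python3 - <<'E'
import cv2,pickle,numpy as np
d=pickle.load(open('f0.pkl','rb'))
def crop(n,x,y,w,h): 
    c=d[n]['color'][y:y+h,x:x+w,::-1]; c=np.clip(c.astype(float)*(2.0 if n=='top' else 1.3),0,255).astype('uint8')
    return cv2.resize(c,(800,300*1),interpolation=cv2.INTER_CUBIC)
a=crop('top',105,185,160,60); b=crop('side',310,215,160,60)   # 5x: 
b2=d['side']['color'][215:315,320:430,::-1]
cv2.imwrite('pics/c1.png',np.vstack([a,crop('side',300,240,160,60)]))
E
```

```text
(no output)
```

View pics/c1.png

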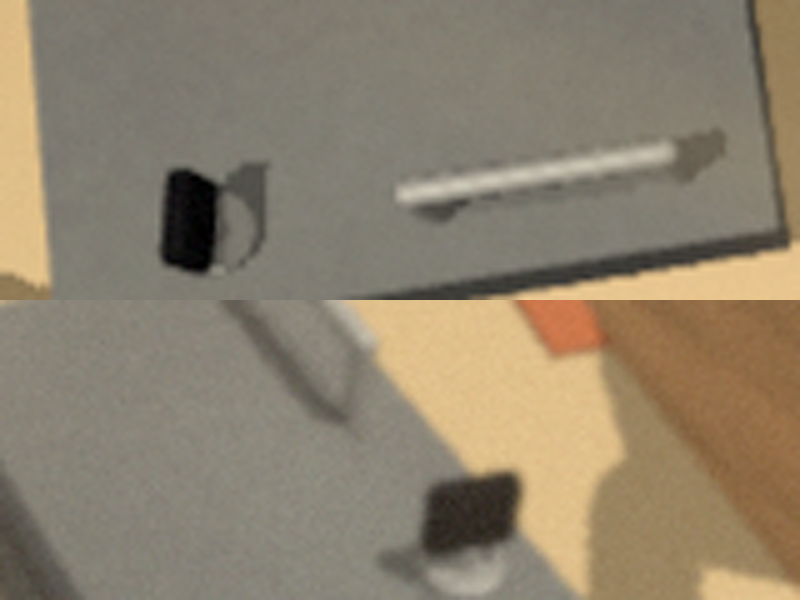

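The crop shows the key head in the top view as a dark blob centred at (143,229.2), and in the side view centred at (394.4,282.8). The bar's ends in the top view are (184.6,223.8) and (239.4,215.4). The bar end nearest the key in the side view is about (374,250).

```bash
cat > h.py <<'E'
import numpy as np, cv2
def K(f): return np.array([[f['fx'],0,f['cx']],[0,f['fy'],f['cy']],[0,0,1.]])
def tri(d,p,q):
    P=[K(d[n])@np.c_[d[n]['R'],d[n]['t']] for n in('top','side')]
    X=cv2.triangulatePoints(P[0],P[1],np.array(p,float).reshape(2,1),np.array(q,float).reshape(2,1)).ravel(); return X[:3]/X[3]
def ray(f,p,z):
    R,t=np.array(f['R']),np.array(f['t']); c=-R.T@t; v=R.T@np.linalg.inv(K(f))@[p[0],p[1],1]; return c+v*(z-c[2])/v[2]
def proj(f,X):
    u=K(f)@(np.array(f['R'])@X+f['t']); return u[:2]/u[2]
E
python3 - <<'E'
from h import *; import pickle
np.set_printoptions(precision=4,suppress=True)
d=pickle.load(open('f0.pkl','rb')); T,S=d['top'],d['side']
X=tri(d,(143,229.2),(394.4,282.8)); print('key',X,proj(T,X),proj(S,X))
for n,p in(('top',(100,140,175,130)),('side',(280,215,150,155))):
    f=d[n]; g=cv2.cvtColor(f['color'],cv2.COLOR_RGB2HSV); x,y,w,h=p
    m=np.zeros(g.shape[:2],np.uint8); m[y:y+h,x:x+w]=((g[y:y+h,x:x+w,1]<70))*255
    k=max(cv2.findContours(cv2.morphologyEx(m,cv2.MORPH_OPEN,np.ones((3,3))),0,1)[0],key=cv2.contourArea)
    print(n,cv2.contourArea(k),cv2.approxPolyDP(k,4,True).reshape(-1,2).tolist())
    v=g[...,2].astype(int)
    b=np.zeros_like(m); th=np.percentile(v[m>0],50)
    b=((m>0)&(v<th*0.5)).astype(np.uint8); 
    nl,_,st,ce=cv2.connectedComponentsWithStats(b); print('dark',[(s.tolist(),c) for s,c in zip(st[1:],ce[1:]) if s[4]>15])
    b=((m>0)&(v>th*1.3)).astype(np.uint8)
    nl,_,st,ce=cv2.connectedComponentsWithStats(b); print('bright',th,[(s.tolist(),c) for s,c in zip(st[1:],ce[1:]) if s[4]>15])
a,b=[ray(T,p,.112) for p in((184.6,223.8),(239.4,215.4))]; print('bar@.112',a,b,np.linalg.norm(a-b),np.degrees(np.arctan2(a[1]-b[1],a[0]-b[0])),'side px',proj(S,a),proj(S,b))
for p in((111,168),(250,150),(261,234),(121,252)): print(ray(T,p,.07), proj(S,ray(T,p,.07)))
E
python3 - <<'E'
import cv2
i=cv2.imread('pics/side0.png')[210:310,325:425]
cv2.imwrite('pics/c2.png',cv2.resize(i,(600,600),interpolation=cv2.INTER_CUBIC))
E
```

```text
key [0.4855 0.2918 0.0965] [142.7963 229.5547] [393.8906 282.7473]
top 12848.5 [[248, 148], [110, 168], [116, 253], [133, 255], [261, 233]]
dark [([137, 219, 12, 21, 115], array([141.4087, 229.2   ])), ([223, 236, 13, 4, 28], array([228.7857, 237.5357])), ([211, 238, 12, 4, 19], array([216.1579, 239.5789])), ([183, 243, 11, 4, 16], array([187.8125, 244.5   ])), ([164, 246, 15, 4, 24], array([170.4167, 247.4167])), ([152, 248, 11, 4, 19], array([157.2632, 249.3684])), ([137, 250, 14, 4, 30], array([143.5333, 251.7   ]))]
bright 63.0 [([184, 214, 55, 11, 175], array([211.4971, 219.1771]))]
side 12244.5 [[350, 219], [339, 230], [283, 245], [285, 271], [340, 369], [417, 339], [427, 314], [404, 286], [384, 288], [392, 273]]
dark [([385, 276, 18, 15, 105], array([392.5524, 282.6952]))]
bright 104.0 [([348, 219, 27, 30, 88], array([361.5   , 233.1477]))]
bar@.112 [0.4914 0.2144 0.112 ] [0.504  0.1193 0.112 ] 0.09589282909477932 97.50488296354995 side px [373.3822 247.9468] [348.6621 219.0119]
[0.6078 0.3664 0.07  ] [341.8832 345.6695]
[0.6377 0.1059 0.07  ] [283.7828 242.6885]
[0.4758 0.0857 0.07  ] [353.9767 222.949 ]
[0.4494 0.3386 0.07  ] [423.3323 308.6564]
```

View pics/c2.png

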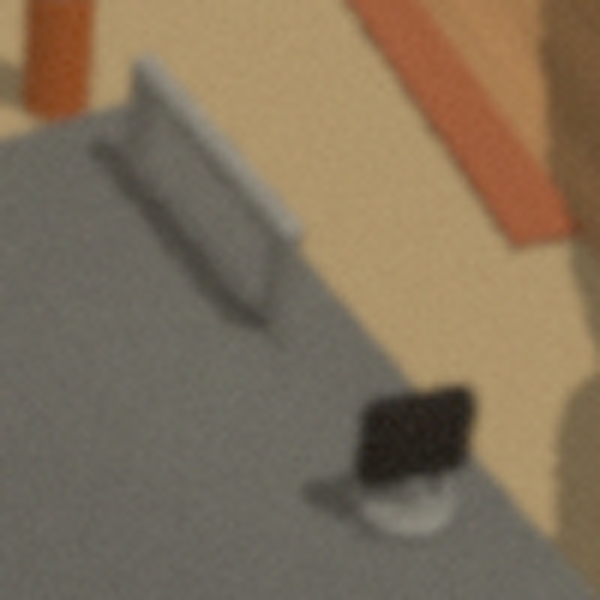

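The bar's ends in the side view are (349.7,220.3) and (373.8,249.7), which agrees with z≈0.11. Next I'll work out the key head's direction and the triangulated bar ends.

```bash
python3 - <<'E'
from h import *; import pickle
np.set_printoptions(precision=4,suppress=True)
d=pickle.load(open('f0.pkl','rb')); T,S=d['top'],d['side']
print('bar ends',tri(d,(184.6,223.8),(373.8,249.7)),tri(d,(239.4,215.4),(349.7,220.3)))
# key head top edge of the +y face in side view at z=.115 ; bottom edge z=.085
def ang(a,b): return np.degrees(np.arctan2(*(a-b)[1::-1]))
for n,f,p,q,z in(('side top',S,(385.6,277.4),(403.6,274.6),.115),('side bot',S,(385.4,291),(403.2,288.6),.085)):
    a,b=ray(f,p,z),ray(f,q,z); print(n,a,b,np.linalg.norm(a-b),ang(a,b))
# top view: left edge of blob (top face edge, +y side), right edge bottom
for p,q,z in(((139.2,219.4),(137.4,238),.115),((148.4,221.5),(147,239),.085)):
    a,b=ray(T,p,z),ray(T,q,z); print('top',a,b,np.linalg.norm(a-b),ang(a,b))
# predicted head at candidate centre/angle
c=np.array([.4855,.291])
for ph in(7,0,-4):
    u=np.array([np.cos(np.radians(ph)),np.sin(np.radians(ph))]);n=np.array([-u[1],u[0]])
    print(ph,[(proj(T,np.r_[c+s*.017*u+r*.005*n,z]).round(1).tolist(),proj(S,np.r_[c+s*.017*u+r*.005*n,z]).round(1).tolist()) for s in(1,-1) for r in(1,-1) for z in (.115,.085)])
E
```

```text
bar ends [0.4915 0.2155 0.1087] [0.5034 0.1202 0.1095]
side top [0.5036 0.2918 0.115 ] [0.4711 0.2946 0.115 ] 0.032626021829016104 -4.989213027731458
side bot [0.5021 0.2957 0.085 ] [0.4697 0.2996 0.085 ] 0.03254724874469251 -6.859561566116922
top [0.5006 0.2921 0.115 ] [0.4683 0.2935 0.115 ] 0.032428700756068136 -2.566575142488416
top [0.5016 0.2867 0.085 ] [0.47   0.2877 0.085 ] 0.03168588002261341 -1.8662803484955597
7 [([135.8, 218.8], [388.2, 279.8]), ([142.1, 221.6], [386.1, 291.9]), ([141.6, 218.0], [385.0, 275.8]), ([147.6, 220.8], [383.0, 287.9]), ([137.2, 238.1], [405.0, 273.9]), ([143.5, 240.2], [402.6, 286.0]), ([143.1, 237.3], [401.7, 270.1]), ([149.1, 239.4], [399.4, 282.2])]
0 [([137.0, 218.4], [387.3, 279.0]), ([143.2, 221.2], [385.2, 291.2]), ([142.8, 218.3], [384.7, 274.9]), ([148.8, 221.0], [382.8, 287.0]), ([136.0, 237.9], [405.4, 274.9]), ([142.3, 239.9], [402.9, 287.0]), ([141.8, 237.7], [402.6, 270.8]), ([147.9, 239.8], [400.3, 282.9])]
-4 [([137.7, 218.2], [386.8, 278.6]), ([143.9, 221.0], [384.8, 290.7]), ([143.5, 218.5], [384.7, 274.4]), ([149.5, 221.2], [382.7, 286.5]), ([135.3, 237.7], [405.5, 275.4]), ([141.6, 239.7], [403.0, 287.5]), ([141.1, 237.9], [403.1, 271.3]), ([147.3, 240.0], [400.7, 283.3])]
```

```bash
python3 -m jog '[0.71,-0.91,0,0,0,0.28,1, 0.71,-0.91,0,0,0,0.28,1, 0.71,-0.91,0,0,0,0.28,1, 0.71,-0.91,0,0,0,0.28,1, 0.71,-0.91,0,0,0,0.28,1]' && python3 -m jog '[0.71,-0.91,0,0,0,0.28,1, 0.71,-0.91,0,0,0,0.28,1, 0.71,-0.91,0,0,0,0.28,1, 0.71,-0.91,0,0,0,0.28,1, 0.71,-0.91,0,0,0,0.28,1]' && python3 -m jog '[0,0,-0.9,0,0,0,1, 0,0,-0.9,0,0,0,1, 0,0,0,0,0,0,1, 0,0,0,0,0,0,1]'
```

```text
t: 0.6
eef_pos: [0.3792, 0.4247, 0.244]
ee_rot: [[-0.968, 0.251, -0.001], [0.251, 0.968, -0.001], [0.0, -0.001, -1.0]]
wrist_force: [-0.2, 0.3, 0.5]
opening: 0.0872
grasp_force: 0.0
t: 1.1
eef_pos: [0.4857, 0.2882, 0.2441]
ee_rot: [[-0.998, 0.058, -0.001], [0.058, 0.998, -0.0], [0.001, -0.0, -1.0]]
wrist_force: [0.0, 0.0, -0.7]
opening: 0.0871
grasp_force: 0.0
t: 1.5
eef_pos: [0.4848, 0.2894, 0.1902]
ee_rot: [[-0.998, 0.06, -0.002], [0.06, 0.998, -0.001], [0.002, -0.001, -1.0]]
wrist_force: [-0.0, 0.6, 1.4]
opening: 0.0869
grasp_force: 0.0
```

```bash
python3 -m jog '[0,0,-0.8,0,0,0,1, 0,0,-0.8,0,0,0,1, 0,0,-0.7,0,0,0,1, 0,0,-0.6,0,0,0,1, 0,0,0,0,0,0,1]' && python3 -m jog '[0,0,0,0,0,0,-0.5, 0,0,0,0,0,0,-0.6, 0,0,0,0,0,0,-0.7]' 10; python3 - <<'E'
from workcell import grab_frame
import cv2,numpy as np
a=grab_frame('side')['color'][200:340,300:460,::-1]; b=grab_frame('top')['color'][160:300,80:240,::-1]
cv2.imwrite('pics/k1.png',cv2.resize(np.hstack([a,np.clip(b*1.8,0,255).astype('uint8')]),(800,350),interpolation=cv2.INTER_CUBIC))
E
```

```text
t: 2.0
eef_pos: [0.4843, 0.2896, 0.1026]
ee_rot: [[-0.998, 0.059, -0.002], [0.059, 0.998, -0.001], [0.002, -0.001, -1.0]]
wrist_force: [0.8, -0.3, -1.6]
opening: 0.0869
grasp_force: 0.0
t: 2.3
eef_pos: [0.4864, 0.2901, 0.1054]
ee_rot: [[-0.998, 0.06, 0.003], [0.06, 0.998, 0.001], [-0.003, 0.001, -1.0]]
wrist_force: [-1.3, -0.8, 0.2]
opening: 0.0703
grasp_force: 0.0
```

View pics/k1.png

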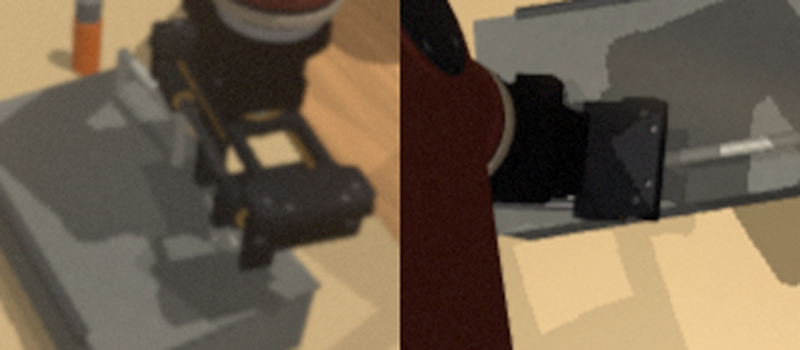

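The picture shows the gripper around the key, with the fingers straddling it and clear of the bar and the panel. I'll close them now.

```bash
python3 -m jog '[0,0,0,0,0,0,-1, 0,0,0,0,0,0,-1, 0,0,0,0,0,0,-1, 0,0,0,0,0,0,-1, 0,0,0,0,0,0,-1]' 10; python3 -m jog '[0,0,0,0,0,0,-1, 0,0,0,0,0,0,-1, 0,0,0,0,0,0,-1]';python3 -c "
from workcell import telemetry as t;print(t.sense()['moment'])"
```

```text
t: 2.9
eef_pos: [0.4853, 0.2895, 0.1035]
ee_rot: [[-0.998, 0.06, -0.0], [0.06, 0.998, -0.0], [0.0, -0.0, -1.0]]
wrist_force: [0.2, -0.7, -0.3]
opening: 0.0232
grasp_force: 0.0
t: 3.2
eef_pos: [0.4855, 0.2919, 0.1036]
ee_rot: [[-0.998, 0.06, 0.001], [0.06, 0.998, 0.005], [-0.001, 0.005, -1.0]]
wrist_force: [1.2, 9.9, -3.5]
opening: 0.0097
grasp_force: 10.0
[ 1.61288183 -0.23591091  0.02849155]
```

```bash
python3 -m jog '[0.04,0.1,0,0,0,0,-1, 0,0,0,0,0,0,-1, 0,0,0,0,0,-0.5,-1, 0,0,0,0,0,-0.5,-1, 0,0,0,0,0,-0.5,-1]' 20;python3 -c "
from workcell import telemetry as t;print(t.sense()['moment'])";  python3 -m jog '[0,0,0,0,0,-0.6,-1, 0,0,0,0,0,-0.6,-1, 0,0,0,0,0,-0.6,-1, 0,0,0,0,0,-0.6,-1, 0,0,0,0,0,-0.6,-1]'; python3 -c "
from workcell import telemetry as t;print(t.sense()['moment'])"
```

```text
t: 3.7
eef_pos: [0.4857, 0.2923, 0.1035]
ee_rot: [[-0.963, 0.269, -0.002], [0.269, 0.963, -0.001], [0.002, -0.001, -1.0]]
wrist_force: [-4.4, -1.6, 3.0]
opening: 0.0102
grasp_force: 20.0
[-0.17327653  0.74193259  0.03699675]
t: 4.2
eef_pos: [0.4857, 0.2924, 0.1035]
ee_rot: [[-0.77, 0.638, -0.002], [0.638, 0.77, -0.0], [0.001, -0.002, -1.0]]
wrist_force: [-3.3, 0.0, 3.8]
opening: 0.01
grasp_force: 20.0
[-0.13334667  0.71824878  0.07706524]
```

```bash
python3 -m jog '[0,0,0,0,0,-0.9,-1, 0,0,0,0,0,-0.9,-1, 0,0,0,0,0,-0.9,-1, 0,0,0,0,0,-0.9,-1, 0,0,0,0,0,-0.8,-1]';python3 -c "
from workcell import telemetry as t;print(t.sense()['moment'])";  python3 -m jog '[0,0,0,0,0,-0.5,-1, 0,0,0,0,0,-0.4,-1, 0,0,0,0,0,0,-1]'; python3 -c "
from workcell import telemetry as t;print(t.sense()['moment'])"
```

```text
t: 4.7
eef_pos: [0.4859, 0.2925, 0.1035]
ee_rot: [[-0.26, 0.966, -0.001], [0.966, 0.26, -0.0], [0.0, -0.001, -1.0]]
wrist_force: [-3.6, 0.0, 2.9]
opening: 0.0098
grasp_force: 20.0
[-0.09471001  0.57393573  0.09252162]
t: 5.0
eef_pos: [0.4859, 0.2925, 0.1035]
ee_rot: [[-0.142, 0.99, -0.001], [0.99, 0.142, -0.0], [-0.0, -0.001, -1.0]]
wrist_force: [-3.5, -0.7, 3.3]
opening: 0.0099
grasp_force: 20.0
[-0.07884863  0.68363786 -0.03695659]
```

```bash
for i in 1 2; do python3 -m jog '[0,0,0,0,0,-0.35,-1, 0,0,0,0,0,0,-1]'; python3 -c "
from workcell import telemetry as t;print(t.sense()['moment'])"; done
```

```text
t: 5.2
eef_pos: [0.4859, 0.2925, 0.1035]
ee_rot: [[-0.095, 0.995, -0.001], [0.995, 0.095, -0.0], [-0.0, -0.001, -1.0]]
wrist_force: [-4.0, 0.4, 3.1]
opening: 0.0101
grasp_force: 20.0
[-0.06191535  0.82227706  0.39492227]
t: 5.4
eef_pos: [0.486, 0.2924, 0.1034]
ee_rot: [[-0.047, 0.999, -0.001], [0.999, 0.047, -0.001], [-0.001, -0.001, -1.0]]
wrist_force: [-4.9, -1.6, 3.9]
opening: 0.0109
grasp_force: 20.3
[-0.21663259  0.96297954  0.41896949]
```

```bash
python3 -m jog '[0,0,0,0,0,0.45,-1, 0,0,0,0,0,0,-1, 0,0,0,0,0,0,0, 0,0,0,0,0,0,0, 0,0,0,0,0,0,0]'; python3 -m jog '[0,0,0,0,0,0,0, 0,0,0.8,0,0,0,0, 0,0,1,0,0,0,0, 0,0,1,0,0,0,0, 0,0,0,0,0,0,0]'; python3 -m jog '[0.1,-0.83,0,0,0,0,1, 0.1,-0.83,0,0,0,0,1, 0.1,-0.83,0,0,0,0,1, 0.1,-0.83,0,0,0,0,1, 0,-0.83,0,0,0,0,1]'; python3 - <<'E'
from workcell import grab_frame,telemetry
import cv2,numpy as np
a=grab_frame('side')['color'][180:340,300:460,::-1]; b=grab_frame('top')['color'][140:300,80:240,::-1]
cv2.imwrite('pics/k2.png',cv2.resize(np.hstack([a,np.clip(b*1.8,0,255).astype('uint8')]),(800,400),interpolation=cv2.INTER_CUBIC))
print(telemetry.sense()['eef_pos'],telemetry.sense()['opening'])
E
```

```text
t: 5.9
eef_pos: [0.4871, 0.2925, 0.1036]
ee_rot: [[-0.108, 0.994, 0.001], [0.994, 0.108, 0.0], [0.0, 0.001, -1.0]]
wrist_force: [0.6, 0.5, 0.1]
opening: 0.0265
grasp_force: 0.0
t: 6.4
eef_pos: [0.4895, 0.2938, 0.1929]
ee_rot: [[-0.108, 0.994, 0.009], [0.994, 0.108, 0.004], [0.003, 0.009, -1.0]]
wrist_force: [1.3, 0.6, 1.2]
opening: 0.0435
grasp_force: 0.0
t: 6.9
eef_pos: [0.4985, 0.1669, 0.1868]
ee_rot: [[-0.108, 0.994, -0.0], [0.994, 0.108, -0.0], [-0.0, -0.0, -1.0]]
wrist_force: [-0.1, 0.6, -0.2]
opening: 0.0754
grasp_force: 0.0
[0.49840301 0.16557932 0.1866825 ] 0.08224967549980222
```

View pics/k2.png

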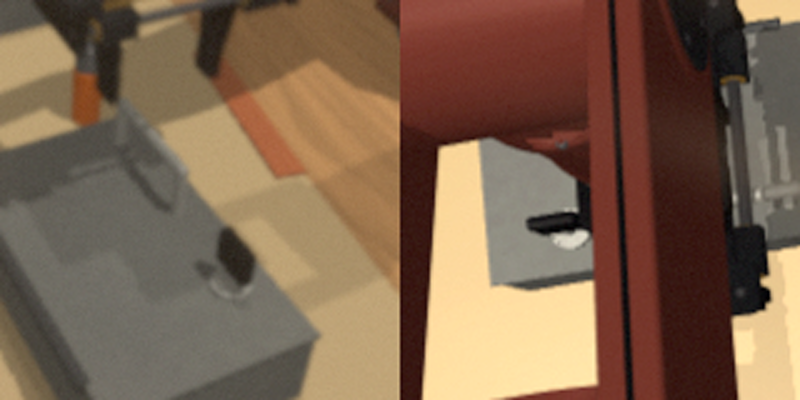

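The picture shows the key head lying along the hinge, so it is turned, with the gripper above the bar. I'll descend and grip the bar.

```bash
python3 -m jog '[0,0.06,-0.6,0,0,0,1, 0,0,-0.6,0,0,0,1, 0,0,-0.6,0,0,0,1, 0,0,-0.6,0,0,0,1, 0,0,0,0,0,0,0]' 8; python3 -m jog '[0,0,0,0,0,0,-1, 0,0,0,0,0,0,-1, 0,0,0,0,0,0,-1, 0,0,0,0,0,0,-1, 0,0,0,0,0,0,-1]'; python3 -m jog '[0,0,0,0,0,0,-1, 0,0,0,0,0,0,-1, 0,0,0,0,0,0,-1, 0,0,0,0,0,0,-1]'
```

```text
t: 7.5
eef_pos: [0.4961, 0.17, 0.1123]
ee_rot: [[-0.108, 0.994, -0.006], [0.994, 0.108, -0.001], [-0.0, -0.006, -1.0]]
wrist_force: [-0.4, 0.1, 0.3]
opening: 0.0839
grasp_force: 0.0
t: 8.0
eef_pos: [0.4988, 0.1699, 0.1161]
ee_rot: [[-0.107, 0.994, 0.001], [0.994, 0.107, 0.0], [0.0, 0.001, -1.0]]
wrist_force: [0.3, 0.4, -0.1]
opening: 0.0468
grasp_force: 0.0
t: 8.4
eef_pos: [0.4985, 0.1698, 0.1155]
ee_rot: [[-0.108, 0.994, -0.0], [0.994, 0.108, -0.0], [-0.0, -0.0, -1.0]]
wrist_force: [0.9, 0.4, 0.6]
opening: 0.0151
grasp_force: 0.0
```

```bash
python3 -m jog '[0,0,0,0,0,0,-1, 0,0,0,0,0,0,-1, 0,0,0,0,0,0,-1]' 15; python3 - <<'E'
import numpy as np
t=np.radians(np.arange(0,100,6)); x=-.135*np.cos(t)+.046*np.sin(t); z=.135*np.sin(t)+.046*np.cos(t)
d=np.c_[np.diff(x)*.9925,np.diff(x)*.122,np.diff(z)]/.03
for a,r in zip(np.arange(6,100,6),d): print(a,r.round(2))
E
```

```text
t: 8.7
eef_pos: [0.4981, 0.1698, 0.1155]
ee_rot: [[-0.108, 0.994, -0.001], [0.994, 0.108, -0.0], [-0.0, -0.001, -1.0]]
wrist_force: [-3.2, -0.3, 2.1]
opening: 0.0095
grasp_force: 15.0
6 [0.18 0.02 0.46]
12 [0.23 0.03 0.44]
18 [0.27 0.03 0.41]
24 [0.32 0.04 0.38]
30 [0.35 0.04 0.35]
36 [0.39 0.05 0.31]
42 [0.42 0.05 0.27]
48 [0.44 0.05 0.22]
54 [0.46 0.06 0.17]
60 [0.48 0.06 0.12]
66 [0.49 0.06 0.07]
72 [0.49 0.06 0.02]
78 [ 0.49  0.06 -0.03]
84 [ 0.49  0.06 -0.08]
90 [ 0.48  0.06 -0.14]
96 [ 0.46  0.06 -0.18]
```

```bash
python3 -m jog '[0.18,0.02,0.46,0,0,0,-1, 0.23,0.03,0.44,0,0,0,-1, 0.27,0.03,0.41,0,0,0,-1, 0,0,0,0,0,0,-1]'
```

```text
t: 9.1
eef_pos: [0.5201, 0.1728, 0.158]
ee_rot: [[-0.108, 0.994, 0.001], [0.994, 0.108, 0.001], [0.001, 0.001, -1.0]]
wrist_force: [-7.6, -0.1, 5.7]
opening: 0.0092
grasp_force: 14.9
```

```bash
python3 -m jog '[0.32,0.04,0.38,0,0,0,-1, 0.35,0.04,0.35,0,0,0,-1, 0.39,0.05,0.31,0,0,0,-1, 0.42,0.05,0.27,0,0,0,-1, 0,0,0,0,0,0,-1]'; python3 - <<'E'
from workcell import grab_frame,telemetry
import cv2,numpy as np
a=grab_frame('side')['color'][120:340,260:480,::-1]
cv2.imwrite('pics/k3.png',cv2.resize(a,(550,550),interpolation=cv2.INTER_CUBIC))
E
```

```text
t: 9.6
eef_pos: [0.5655, 0.179, 0.1985]
ee_rot: [[-0.108, 0.994, 0.004], [0.994, 0.108, 0.002], [0.002, 0.004, -1.0]]
wrist_force: [-5.0, 3.6, 10.4]
opening: 0.0094
grasp_force: 15.0
```

View pics/k3.png

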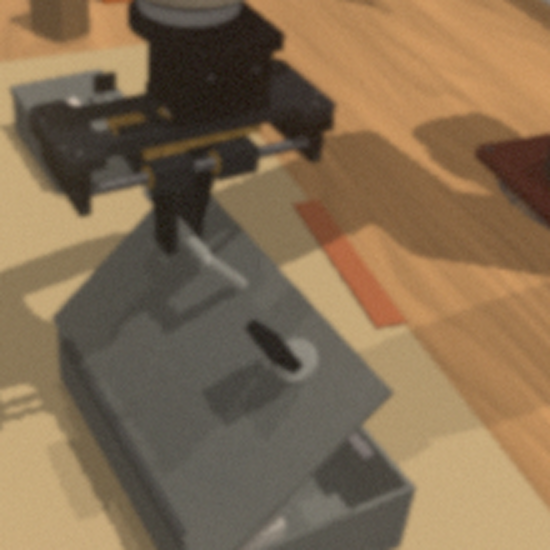

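The picture shows the panel open about 40°, with the bar held between the fingers. I'll carry on with the swing.

```bash
python3 -m jog '[0.44,0.05,0.22,0,0,0,-1, 0.46,0.06,0.17,0,0,0,-1, 0.48,0.06,0.12,0,0,0,-1, 0.49,0.06,0.07,0,0,0,-1, 0,0,0,0,0,0,-1]' ;  python3 -m jog '[0.49,0.06,0.02,0,0,0,-1, 0.49,0.06,-0.03,0,0,0,-1, 0.49,0.06,-0.08,0,0,0,-1, 0.48,0.06,-0.14,0,0,0,-1, 0,0,0,0,0,0,-1]'
```

```text
t: 10.15
eef_pos: [0.6224, 0.1859, 0.215]
ee_rot: [[-0.108, 0.994, 0.006], [0.994, 0.108, 0.003], [0.002, 0.006, -1.0]]
wrist_force: [-0.3, 4.2, 6.0]
opening: 0.0097
grasp_force: 15.0
t: 10.65
eef_pos: [0.6801, 0.1929, 0.206]
ee_rot: [[-0.108, 0.994, 0.004], [0.994, 0.108, 0.002], [0.002, 0.005, -1.0]]
wrist_force: [2.7, 4.6, -0.6]
opening: 0.0094
grasp_force: 15.1
```

```bash
python3 -m jog '[0,0,0,0,0,0,-1, 0,0,0,0,0,0,-0.4, 0,0,0,0,0,0,-0.4, 0,0,0,0,0,0,-0.4, 0,0,0,0,0,0,-0.4]' ; python3 -m jog '[0,0,0.3,0,0,0,-0.4, 0,0,0.5,0,0,0,-0.4, 0,0,0.7,0,0,0,-0.4, 0,0,0.9,0,0,0,-0.4, 0,0,0.9,0,0,0,-0.4]'; python3 -m jog '[0,0,0.9,0,0,0,-0.4, 0,0,0.5,0,0,0,-0.4, 0,0,0,0,0,0,-0.4]';python3 - <<'E'
from workcell import grab_frame,telemetry
import cv2,numpy as np
a=grab_frame('side')['color'][100:340,220:460,::-1]; b=grab_frame('top')['color'][80:320,60:300,::-1]
cv2.imwrite('pics/k4.png',cv2.resize(np.hstack([a,np.clip(b*1.8,0,255).astype('uint8')]),(800,400),interpolation=cv2.INTER_CUBIC))
E
```

```text
t: 11.15
eef_pos: [0.6779, 0.1913, 0.2048]
ee_rot: [[-0.107, 0.994, 0.0], [0.994, 0.107, -0.0], [-0.0, 0.0, -1.0]]
wrist_force: [-0.4, -0.9, -0.4]
opening: 0.025
grasp_force: 0.0
t: 11.65
eef_pos: [0.678, 0.1917, 0.3062]
ee_rot: [[-0.107, 0.994, 0.001], [0.994, 0.107, 0.0], [-0.0, 0.001, -1.0]]
wrist_force: [-0.1, -0.3, 0.1]
opening: 0.0261
grasp_force: 0.0
t: 11.95
eef_pos: [0.6791, 0.192, 0.3503]
ee_rot: [[-0.108, 0.994, 0.007], [0.994, 0.108, 0.001], [0.0, 0.007, -1.0]]
wrist_force: [-0.7, 0.1, -0.4]
opening: 0.0266
grasp_force: 0.0
```

View pics/k4.png

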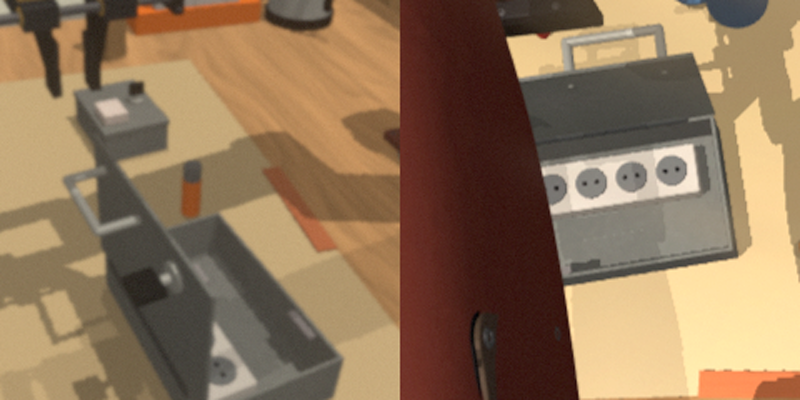

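The picture shows the panel upright, the key still turned along the hinge, and the gripper clear above. I'm handing the job in.

```bash
python3 -c "
from workcell import workorder; print(workorder.sign_off())"
```

```text
the job is handed in; nothing more can be done
None
```

I turned the power box key clockwise to its stop and left it there, swung the panel up to about upright, let go and moved the gripper clear without touching the cash box; the job is handed in at about 12 s of the 54 s limit, and no verdict was shown.

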